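Serve the brioche with the tongs

ROBOT

A 6-joint arm with a two-finger parallel gripper is mounted at the origin on a cart in front of the work surface, level with it; the furniture and walls round the work are solid. World frame = base frame: x ahead of the robot, y to its left, z up, the work surface at z = 0. Lengths are in mm, angles in degrees, forces in N, time in s.
With the tool pointing down it reaches from about 300 to 850 mm from the base axis. Payload 4.2 kg.
Tool frame: the origin (TCP) lies at the very end of the fingers, on their centre line; the grasp point (between the pads) lies 19 mm behind it; x points along the fingers, z is the direction in which the jaws open and shut, and the axes are right-handed (so a half turn about x gives the same grasp; the last joint's range is limited). The gripper opens to 91 mm and grips with 3 to 60 N. Pads are 32 mm wide; open, the fingers measure 118 mm over their backs; the gripper's body (76 mm by 178 mm) begins 60 mm behind the grasp point.
Start: joints at [72.479, 18.312, 89.639, -0, 72.044, -1.146], TCP at [162.109, 551.692, 213.976] pointing down, gripper open.
Joint ranges: [-177.97, 177.97], [-48.28, 115.42], [12.27, 149.76], [-77.06, 257.06], [2.81, 150.46], [-146.56, 146.56]. Speed limits (degrees/s): [147.25, 147.25, 180, 180, 180, 180].

INTERFACE

Orientations are given as [roll, pitch, yaw] about the fixed x, y, z axes, in that order (R = Rz(yaw) Ry(pitch) Rx(roll)).
In Python, from workcell import state, grab_frame, camera_info, env, search_frame, place_of gives the robot as it stands.
- The arm moves only by the tool drive_tool, never from a script. Its argument "plan" is a list of rows, each a list of 7 numbers: the turn, a rotation vector about the world's x, y, z in degrees, then the shift along the world's x, y, z in mm, then the finger opening in mm, from 0 to 91.2. In form: [[wx, wy, wz, dx, dy, dz, jaw], ...]. A call has 1 to 10 rows; each row is the pose to reach, as a shift and turn from the pose measured when the call began; what a row does not reach only later rows make up. A row lasts 1/8 s, in which the tool goes at most 62.5 mm and 10.7 degrees, less where a joint would pass 70% of its speed; a pose out of reach is approached as far as the arm can. A call with a gripper value outside its range is refused whole. The fingers move at their own pace and stop on an object; "grip_force" is the grip in N (left out, the last holds). Time passes only in rows, so rows that repeat a pose let the fingers close. It gives the time, the measured TCP pose, the force and the opening at its end, in the units of the state.
- state(): the state, without advancing time (a new reading comes with each control period).
- grab_frame(name): name is "scene" or "top"; returns the picture (480x640x3 uint8, red, green, blue); there is no depth.
- camera_info(name): a dict with "intrinsics" (3x3 intrinsics, pixels), "origin" and "orientation" of the camera in the world. Camera axes: x right, y down, z forward; pixel columns grow to the right and rows downward; lengths in mm; the calibration is good to about 2 mm. A picture is of the moment at which its call begins. camera_info takes no time and is no camera call.
- env.job_done(): hands the job in, once; it reports no verdict.
Trained networks look in the newest picture that a camera, given by its name, has taken for a name from the list of things; names that differ only in an ending like _2 or _b are one class to them, and where a whole thing is asked for, a point or a joint stands for the part that bears it (a point fixed in the world has none). Each returns a list of dicts, best first, with "p" (0 to 1); they miss things now and then, are a little off and sometimes report something else, mostly with a low value. They report only what shows in the picture. A call takes as long as a camera call.
- search_frame(camera, label): "rect" ([left, top, right, bottom] as shares, 0 to 1, of the picture: columns of its width, rows of its height, round what is visible of it).
- place_of(camera, label): "location" ([column, row] as shares, 0 to 1, of the picture: columns of its width, rows of its height: a listed point, or the origin of a listed thing).
The state is a dict: "time_s": time; "qpos": joint angles; "qvel": joint speeds; "effort": joint torques, N m; "ee_pos": TCP position; "ee_rot": TCP orientation; "force": force on the tool from outside, world axes, zero at the start; "torque": the same for the moment, N m; "gripper_width": finger opening in mm.
Only numpy, scipy, OpenCV 4.12 (cv2) and the standard library are available. Lean on these libraries where they do the work, as an engineer would, in place of code of your own. Each camera call takes 0.05 s, during which the arm holds its last target. There are 200 camera calls.

TASK

Take up the kitchen tongs, close them on the brioche with the little topknot on the cooling rack, and carry it to about 10 to 15 cm above the middle of the small blue plate for the guest to take. The job ends while you are still holding it there in the tongs, upright and still: do not put it down or let go. Touch the brioche only with the tongs, and leave the other two rolls, the plate, the cup and the jar where they are.

Things in the scene. Friction and masses are not known exactly. Their poses are not given: they have to be found in the camera images.
- tongs: spring kitchen tongs, 247 mm long, 22 mm high, 95 g, lying on edge so that their arms open and close level with the worktop; steel arms, dark teal silicone handle sleeves and heads. Origin: underside, midway between the sleeves, near the balance point; x points to the heads, z up. Sleeves from x = -32 to 32 mm, hinge at x = -90 mm, bow and ring to -113 mm, heads x = 96 to 134 mm
- tongs_grip (a point): midway between the handle sleeves, 11 mm above the underside: where to grip, fingers on the outer faces of the sleeves (along the tongs' y). Outer faces 66 mm apart open, 46 mm with the heads on the brioche. Springs push each sleeve out with about 3.5 N open, 8.5 N closed: pressed in to 58-62 mm the tongs stay in the gripper, heads still open. Pinch with 20 N or more, 40 is good
- tongs_mouth (a point): point midway between the heads, 115 mm from the tongs' origin along x, 11 mm above the underside; the waist of the brioche belongs here. Heads 22 mm high, cupped, 100 mm apart when open (90 between the cup edges), 87 mm (77 between the edges) when the sleeves are pressed in to 60 mm
- tongs_left (a joint): how far each arm of the tongs has swung inward, rad: 0 open, about 0.11 when the heads are closed on the brioche, at most 0.17 (closed on nothing); both arms swing alike and spring open by themselves
- brioche: golden fluted brioche with a dark round topknot, 55 mm across at its widest (27 to 36 mm above its underside), 39 mm at its foot, 64 mm high with the topknot, 30 to 65 g, firm. Origin: centre of the underside; z up. Stands on the rack with the two buns, roughly in a row, about 95 mm apart along the rack's y
- brioche_waist (a point): centre of the brioche at its widest, 31 mm above its underside: the height to pinch it
- rack: wire cooling rack, 270 mm along its y, 140 mm along its x, top of the wires 20 mm above the worktop, no rim; origin: centre of its underside. It does not move
- seeded_bun: round brown bun with black seeds, 57 mm across, 40 mm high, on the rack; leave alone. Origin: centre of the underside
- plain_bun: round pale bun with a cross on top, 57 mm across, 40 mm high, on the rack; leave alone. Origin: centre of the underside
- plate: small blue side plate, 130 mm across, 16 mm high; origin: centre of its underside
- coffee_cup: small white cup, 62 mm across, 51 mm high, behind the plate; leave alone
- jam_jar: jar with a red lid, 62 mm across, 86 mm high, behind the rack; leave alone

How it is judged:
By the outcome, as a careful person would: the job done as asked, in the order asked, and still so for the second after the job is handed in, while the arm keeps its last pose, push and grip.
It also fails if it takes over 35 s, if anything falls off the work surface, if the arm or the gripper's body presses on something with over 40 N, if the wrist force passes 120 N, or if a joint passes its speed limit or range.

## Working session

There is one attempt and no reset: what is moved stays moved. The work goes in short steps, Python scripts to look and compute and a tool call to move; the robot and the scene stay as the last step left them, time stands still between calls to the robot, and variables do not carry over. Pictures are saved under pics/ and viewed, about 8 in all and at most 12, crops included, and the job is handed in when it is done.

Besides the shell and the picture viewer there is one more tool, called after ">>>" as a command line: name --pt "numbers of a row" for each row, then --argument value for the rest. drive_tool: Moves the arm, as the interface text tells. Its arguments: {"type":"object","properties":{"plan":{"type":"array"},"grip_force":{"type":"number"}},"required":["plan"]}

```bash
mkdir -p pics; cat > h.py <<'E'
import numpy as np, cv2
from workcell import *
from scipy.spatial.transform import Rotation as R
def cam(n):
    c=camera_info(n);K=np.array(c["intrinsics"]);o=np.array(c["origin"],float);r=np.array(c["orientation"],float)
    if r.shape!=(3,3): r=R.from_euler('xyz',r,degrees=True).as_matrix()
    return K,o,r
def ray(n,uv,z):
    K,o,r=cam(n);d=r@np.linalg.inv(K)@np.array([uv[0],uv[1],1.]);return o+d*(z-o[2])/d[2]
def proj(n,p):
    K,o,r=cam(n);q=K@(r.T@(np.array(p,float)-o));return q[:2]/q[2]
def find(n,l,z):
    for d in place_of(n,l)[:2]:
        uv=np.array(d["location"])*[640,480];print(n,l,round(d["p"],2),uv.round(),ray(n,uv,z).round(1))
def snap(n,f):
    cv2.imwrite('pics/'+f,cv2.cvtColor(grab_frame(n),cv2.COLOR_RGB2BGR))
E
python3 - <<'E'
from h import *
s=state();print(s)
for n in("scene","top"):
    print(camera_info(n)); snap(n,n+'0.png')
    for l,z in(("tongs",0),("tongs_grip",11),("tongs_mouth",11),("brioche",20),("brioche_waist",51),("seeded_bun",20),("plain_bun",20),("plate",0),("rack",0),("coffee_cup",0),("jam_jar",0)): find(n,l,z)
E
```

```text
{'time_s': 0.0, 'qpos': array([ 7.24799317e+01,  1.83527819e+01,  8.97060800e+01, -3.07564912e-04,
        7.20430149e+01, -1.14428435e+00]), 'qvel': array([-0.05090237,  0.07999607, -0.19535149,  0.02800431, -0.05193802,
       -0.02114359]), 'effort': array([-2.43325470e-03, -4.12443209e+01, -2.31972849e+01,  7.23168603e-02,
        4.58345760e-02, -1.32565829e-04]), 'ee_pos': array([161.94863267, 551.20405928, 213.11104703]), 'ee_rot': array([ 179.02016957,   89.89812277, -107.35551932]), 'force': array([-0.76559497,  0.42563559,  0.55425044]), 'torque': array([ 0.03554904, -0.04927728,  0.01049381]), 'gripper_width': 91.46276105273293}
{'intrinsics': array([[610.06176518,   0.        , 316.6245737 ],
       [  0.        , 610.06176518, 241.4302449 ],
       [  0.        ,   0.        ,   1.        ]]), 'origin': array([ -47.48845683, -362.42842005,  741.47802066]), 'orientation': array([-127.17230155,   -0.88556067,  -47.06708449])}
scene tongs 0.58 [252. 336.] [410.2 194.6   0. ]
scene tongs_mouth 0.65 [363. 289.] [619.9 129.   11. ]
scene brioche 0.68 [351. 288.] [599.5 139.9  
[... 827 characters left out ...]
 tongs 0.98 [350. 323.] [409.1 202.7   0. ]
top tongs_grip 0.66 [354. 327.] [403.1 195.2  11. ]
top tongs_grip 0.16 [410. 149.] [771.9  72.6  11. ]
top brioche 0.82 [383. 231.] [599.2 133.9  20. ]
top brioche 0.43 [350. 324.] [410.4 203.2  20. ]
top brioche_waist 0.81 [382. 228.] [602.1 139.2  51. ]
top seeded_bun 0.69 [383. 229.] [601.4 132.5  20. ]
top seeded_bun 0.59 [350. 324.] [408.9 203.2  20. ]
top plain_bun 0.73 [334. 232.] [597.5 233.7  20. ]
top plain_bun 0.48 [236. 292.] [476.8 433.1  20. ]
top plate 0.65 [237. 290.] [479.3 435.6   0. ]
top rack 0.76 [377. 218.] [626.5 143.6   0. ]
top coffee_cup 0.77 [252. 201.] [664.7 404.1   0. ]
top jam_jar 0.66 [407. 147.] [778.1  76.2   0. ]
```

```bash
ls pics
```

```text
scene0.png
top0.png
```

View pics/top0.png

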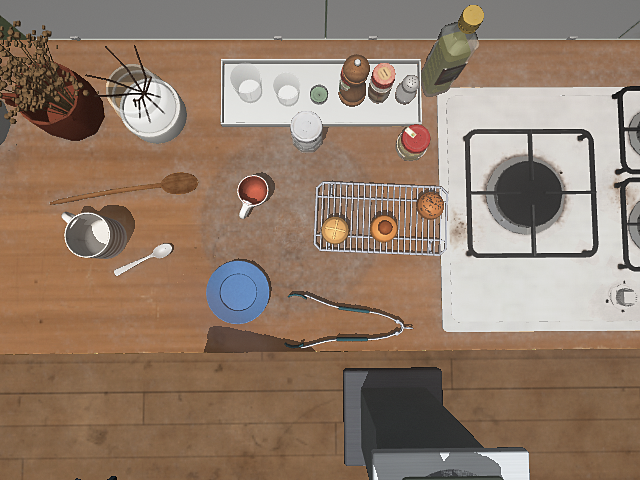

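View pics/scene0.png

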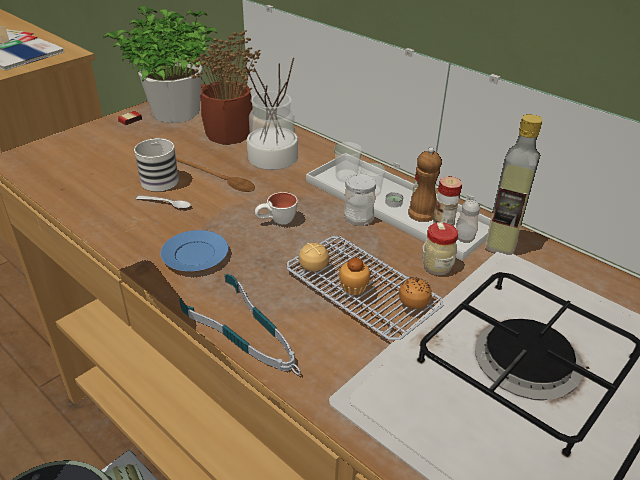

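The top view shows the tongs lying with their heads to the left, at about (293,294) and (292,345). The ring is at (410,327) and the sleeves at (353,310) and (352,339). On the rack, plain bun, brioche and seeded bun are at (335,230), (384,228) and (430,206), and the plate is at (239,291). The scene view agrees with this. Next I'll refine the tongs pose from the teal blobs.

```bash
cat >> h.py <<'E'
def blobs(n,lo,hi,mina=12,z=12,box=None):
    im=cv2.cvtColor(grab_frame(n),cv2.COLOR_RGB2HSV);m=cv2.inRange(im,lo,hi)
    if box: k=np.zeros_like(m);k[box[1]:box[3],box[0]:box[2]]=1;m=m*k
    N,_,st,c=cv2.connectedComponentsWithStats(m)
    return [(int(st[i,4]),c[i].round(1),ray(n,c[i],z).round(1)) for i in range(1,N) if st[i,4]>=mina]
E
python3 - <<'E'
from h import *
for b in blobs("top",(80,80,20),(100,255,160),box=(270,280,430,352)):print(b)
for b in blobs("scene",(80,80,20),(100,255,160),box=(170,265,310,380)):print(b)
s=state();r=R.from_euler('xyz',s["ee_rot"],degrees=True).as_matrix();print(r.round(3))
print(search_frame("top","tongs")[:1],search_frame("top","plate")[:1],search_frame("scene","plate")[:1])
E
```

```text
(26, array([296.8, 295.2]), array([468.2, 311.2,  12. ]))
(74, array([353.4, 309.4]), array([438.5, 195.5,  12. ]))
(91, array([351.7, 339. ]), array([378.6, 199.8,  12. ]))
(19, array([296.9, 345.8]), array([365.9, 311.3,  12. ]))
(109, array([231.5, 280.8]), array([470.1, 315.2,  12. ]))
(86, array([185.1, 307.2]), array([369.2, 319.6,  12. ]))
(237, array([263.9, 320.7]), array([440.8, 197.9,  12. ]))
(270, array([235.1, 338.1]), array([380.8, 202.4,  12. ]))
[[ 0.    -0.959  0.282]
 [ 0.     0.282  0.959]
 [-1.     0.     0.   ]]
[{'rect': [0.4447, 0.6081, 0.6342, 0.731], 'p': 0.8}] [{'rect': [0.3172, 0.5375, 0.4211, 0.6735], 'p': 0.59}] [{'rect': [0.2486, 0.4788, 0.3564, 0.5665], 'p': 0.77}]
```

>>> drive_tool --pt "0 0 -78 247.5 -352.5 -93 91" --pt "0 0 -78 247.5 -352.5 -93 91" --pt "0 0 -78 247.5 -352.5 -93 91" --pt "0 0 -78 247.5 -352.5 -93 91" --pt "0 0 -78 247.5 -352.5 -93 91" --pt "0 0 -78 247.5 -352.5 -93 91" --pt "0 0 -78 247.5 -352.5 -93 91" --pt "0 0 -78 247.5 -352.5 -93 91" --pt "0 0 -78 247.5 -352.5 -93 91" --pt "0 0 -78 247.5 -352.5 -93 91" --grip_force 40

```text
time_s: 2.7
ee_pos: [409.5, 199.7, 121.2]
ee_rot: [39.1, 90.0, 34.8]
force: [-0.2, 0.2, -0.3]
gripper_width: 91.0
```

>>> drive_tool --pt "0 0 0 0 -0.7 -40 91" --pt "0 0 0 0 -0.7 -75 91" --pt "0 0 0 0 -0.7 -100 91" --pt "0 0 0 0 -0.7 -110 91" --pt "0 0 0 0 -0.7 -116 91" --pt "0 0 0 0 -0.7 -117 91" --pt "0 0 0 0 -0.7 -117 91"

```text
time_s: 3.58
ee_pos: [410.0, 199.3, 4.8]
ee_rot: [31.6, 89.9, 27.3]
force: [-0.1, 0.0, 0.2]
gripper_width: 91.0
```

```bash
python3 - <<'E'
from h import *
im=grab_frame("scene")
cv2.imwrite('pics/s1.png',cv2.resize(cv2.cvtColor(im[200:400,130:400],cv2.COLOR_RGB2BGR),None,fx=2.9,fy=2.9))
E
```

```text
(no output)
```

View pics/s1.png

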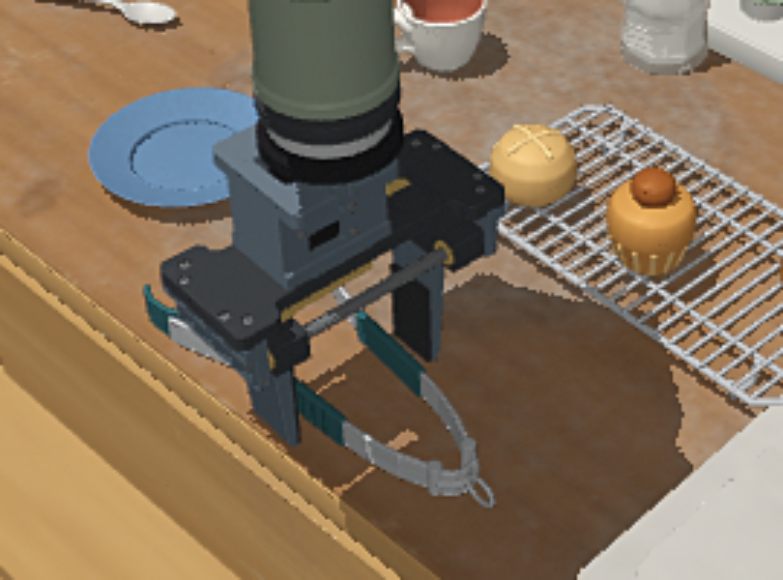

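The crop shows both fingers outside the teal sleeves, the near one at (275,400) and the far one at (415,310). I'll close the jaw to 60.

>>> drive_tool --pt "0 0 0 0 0 0 75" --pt "0 0 0 0 0 0 66" --pt "0 0 0 0 0 0 60" --pt "0 0 0 0 0 0 60" --pt "0 0 0 0 0 0 60" --pt "0 0 0 0 0 0 60" --pt "0 0 0 0 0 20 60" --pt "0 0 0 0 0 50 60" --pt "0 0 0 0 0 80 60" --pt "0 0 0 0 0 80 60" --grip_force 40

```text
time_s: 4.88
ee_pos: [410.9, 199.7, 86.2]
ee_rot: [29.6, 89.7, 25.3]
force: [-0.2, 0.3, -1.2]
gripper_width: 60.3
```

```bash
python3 - <<'E'
from h import *
print(state()["gripper_width"],state()["force"])
im=grab_frame("scene")
cv2.imwrite('pics/s2.png',cv2.resize(cv2.cvtColor(im[150:400,130:400],cv2.COLOR_RGB2BGR),None,fx=2.4,fy=2.4))
for b in blobs("top",(80,80,20),(100,255,160),box=(250,270,430,360),z=87+8):print(b)
E
```

```text
60.34526784989376 [-0.17719129  0.28187236 -1.22804416]
(34, array([294.4, 301.4]), array([459.7, 312.1,  95. ]))
(13, array([357., 315.]), array([433.3, 194.6,  95. ]))
(31, array([292. , 347.7]), array([373.7, 316.8,  95. ]))
```

View pics/s2.png

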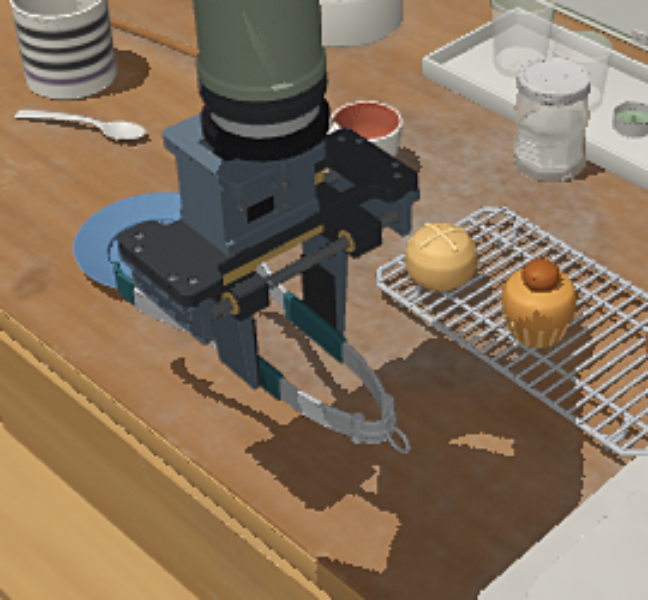

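The tongs are held level at 60.3 mm. Next: turn the heads toward +x, ahead of the rack.

>>> drive_tool --pt "0 0 -9 0 -8 0 60" --pt "0 0 -18 0 -16 0 60" --pt "0 0 -28 0 -24 0 60" --pt "0 0 -38 -2 -32 0 60" --pt "0 0 -48 -4 -40 0 60" --pt "0 0 -58 -6 -48 0 60" --pt "0 0 -68 -8 -56 0 60" --pt "0 0 -78 -10 -60 0 60" --pt "0 0 -86 -11 -63 0 60" --pt "0 0 -86 -11 -63 0 60"

```text
time_s: 6.22
ee_pos: [397.0, 135.4, 82.7]
ee_rot: [-66.0, 89.8, -156.2]
force: [0.3, -0.3, -0.6]
gripper_width: 60.1
```

```bash
python3 - <<'E'
from h import *
s=state();print(s["gripper_width"],s["ee_pos"],s["ee_rot"],s["qpos"].round(1))
snap("top","t3.png")
for l,z in(("brioche_waist",51),("brioche",20),("tongs_mouth",s["ee_pos"][2]+6)): find("top",l,z);find("scene",l,z)
for b in blobs("top",(80,80,20),(100,255,160),box=(300,200,480,350),z=s["ee_pos"][2]+8):print(b)
print("golden")
for c in("top","scene"):
  for b in blobs(c,(8,130,120),(20,255,255),box=(360,205,410,250) if c=="top" else (335,250,375,300),z=51,mina=40):print(c,b)
b=search_frame("scene","brioche")[0]["rect"];print(b,ray("scene",((b[0]+b[2])*320,(b[1]+b[3])*240),20+32))
b=search_frame("top","brioche")[0]["rect"];print(b,ray("top",((b[0]+b[2])*320,(b[1]+b[3])*240),20+32))
im=cv2.imread('pics/t3.png');cv2.imwrite('pics/t3c.png',cv2.resize(im[170:400,280:500],None,fx=2.6,fy=2.6))
E
```

```text
60.0974096473801 [396.95359455 135.40945221  82.71101028] [ -66.04591515   89.81185332 -156.24417972] [ 17.3  12.6 119.7  -0.   47.8 107.5]
top brioche_waist 0.62 [385. 226.] [604.8 134.2  51. ]
scene brioche_waist 0.92 [353. 273.] [603.3 141.   51. ]
top brioche 0.67 [384. 230.] [600.7 132.   20. ]
scene brioche 0.6 [352. 287.] [603.6 141.   20. ]
(33, array([365.2, 272.9]), array([512.1, 177.7,  90.7]))
golden
top (513, array([383.4, 228.9]), array([599.7, 136.5,  51. ]))
scene (735, array([354., 275.]), array([601., 137.,  51.]))
[0.5284, 0.539, 0.5867, 0.6096] [602.03317966 131.46704147  52.        ]
[0.5822, 0.4488, 0.6209, 0.5083] [597.96658116 133.57295606  52.        ]
```

View pics/t3c.png

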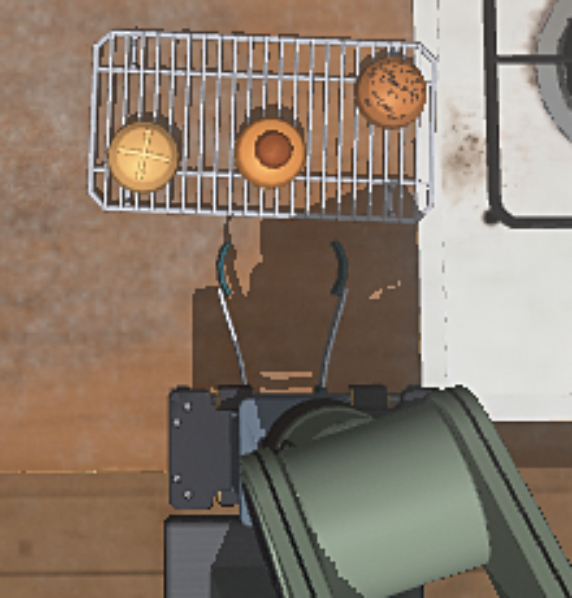

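The crop shows the open heads at about (225,268) and (340,268), in line with the brioche at (270,153). The buns are clear on both sides. Next I'll lower, then move forward.

>>> drive_tool --pt "0 0 0 0 1 -15 60" --pt "0 0 0 0 2 -30 60" --pt "0 0 0 0 2 -38 60" --pt "0 0 0 10 2 -38 60" --pt "0 0 0 25 2 -38 60" --pt "0 0 0 42 2 -38 60" --pt "0 0 0 60 2 -38 60" --pt "0 0 0 78 2 -38 60" --pt "0 0 0 88 2 -38 60" --pt "0 0 0 88 2 -38 60"

```text
time_s: 8.07
ee_pos: [487.1, 137.9, 46.1]
ee_rot: [79.6, 90.0, -10.7]
force: [0.5, -0.0, -0.4]
gripper_width: 60.3
```

```bash
python3 - <<'E'
from h import *
s=state();print(s["gripper_width"],s["ee_pos"],s["ee_rot"],s["force"])
a=grab_frame("top")[180:300,310:460];b=grab_frame("scene")[220:340,290:440]
im=np.vstack([a,b]);im=np.hstack([cv2.resize(x,None,fx=2.6,fy=2.6,interpolation=2) for x in(a,b)])
cv2.imwrite('pics/c4.png',cv2.cvtColor(im,cv2.COLOR_RGB2BGR))
for c in("top","scene"):find(c,"brioche_waist",51);find(c,"tongs_mouth",51)
p=s["ee_pos"]+[115,-1,6];print(p,proj("scene",p),proj("top",p))
for b in blobs("top",(80,80,20),(100,255,160),box=(300,200,480,300),z=s["ee_pos"][2]+8):print(b)
for b in blobs("scene",(80,80,20),(100,255,160),box=(290,220,440,340),z=s["ee_pos"][2]+6):print(b)
E
```

```text
60.34798000273949 [487.14520653 137.88103247  46.12087621] [ 79.6024516   89.95095454 -10.68697615] [ 0.53325135 -0.03356042 -0.38377275]
top brioche_waist 0.71 [384. 229.] [599.5 136.2  51. ]
scene brioche_waist 0.52 [355. 276.] [601.3 134.5  51. ]
scene tongs_mouth 0.27 [361. 289.] [581.  105.2  51. ]
[602.14520653 136.88103247  52.12087621] [354.50192897 274.18665402] [383.30725521 227.61781527]
(29, array([362.1, 227.7]), array([602. , 179.3,  54.1]))
(16, array([342.1, 256.1]), array([625.5, 185.9,  52.1]))
(96, array([373.3, 284.4]), array([603.8,  96. ,  52.1]))
(208, array([298.5, 297.6]), array([491. , 165.1,  52.1]))
(96, array([310.6, 321.2]), array([464.6, 112.7,  52.1]))
```

View pics/c4.png

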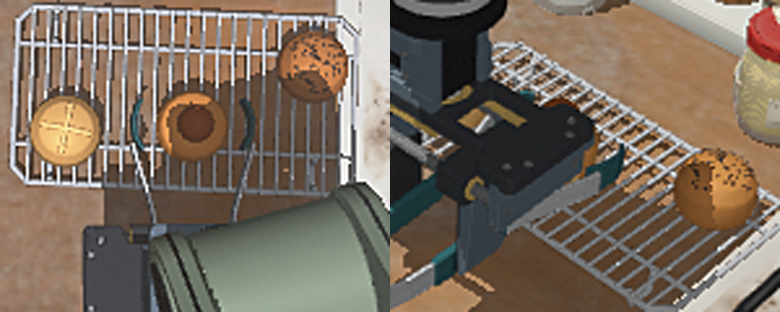

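The heads straddle the brioche symmetrically in the top half of the picture, at (137,122) and (248,122) with the brioche at (192,125). Next I'll squeeze.

>>> drive_tool --pt "0 0 0 -1.5 0 -0.5 56" --pt "0 0 0 -1.5 0 -0.5 52" --pt "0 0 0 -1.5 0 -0.5 49" --pt "0 0 0 -1.5 0 -0.5 46" --pt "0 0 0 -1.5 0 -0.5 43" --pt "0 0 0 -1.5 0 -0.5 40" --pt "0 0 0 -1.5 0 -0.5 40" --pt "0 0 0 -1.5 0 -0.5 40" --pt "0 0 0 -1.5 0 -0.5 40" --grip_force 40

```text
time_s: 9.6
ee_pos: [484.4, 138.0, 45.7]
ee_rot: [54.4, 90.0, -35.9]
force: [0.1, -0.1, -2.2]
gripper_width: 46.5
```

Closed at 46.5 mm, as expected with the brioche held. Now a slow lift.

>>> drive_tool --pt "0 0 0 0 0 3 40" --pt "0 0 0 0 0 8 40" --pt "0 0 0 0 0 16 40" --pt "0 0 0 0 0 28 40" --pt "0 0 0 0 0 42 40" --pt "0 0 0 0 0 56 40" --pt "0 0 0 0 0 70 40" --pt "0 0 0 0 0 82 40" --pt "0 0 0 0 0 90 40" --pt "0 0 0 0 0 92 40"

```text
time_s: 10.85
ee_pos: [484.6, 138.0, 138.2]
ee_rot: [86.4, 89.9, -3.8]
force: [-0.6, -0.5, -2.3]
gripper_width: 46.4
```

```bash
python3 - <<'E'
from h import *
s=state();print(s["gripper_width"],s["ee_pos"],s["force"])
a=grab_frame("top")[160:310,300:450];b=grab_frame("scene")[170:320,290:440]
im=np.hstack([cv2.resize(x,None,fx=2.6,fy=2.6,interpolation=2) for x in(a,b)])
cv2.imwrite('pics/c5.png',cv2.cvtColor(im,cv2.COLOR_RGB2BGR))
b=[search_frame(c,"plate")[0] for c in("top","scene")]
for c,d in zip(("top","scene"),b):
  r=d["rect"];print(c,d["p"],ray(c,((r[0]+r[2])*320,(r[1]+r[3])*240),14))
E
```

```text
46.3647281479086 [484.56991967 138.01081888 138.2448556 ] [-0.56774339 -0.49623625 -2.28571559]
top 0.79 [475.34098394 432.59821133  14.        ]
scene 0.86 [475.56896062 425.87752895  14.        ]
```

View pics/c5.png

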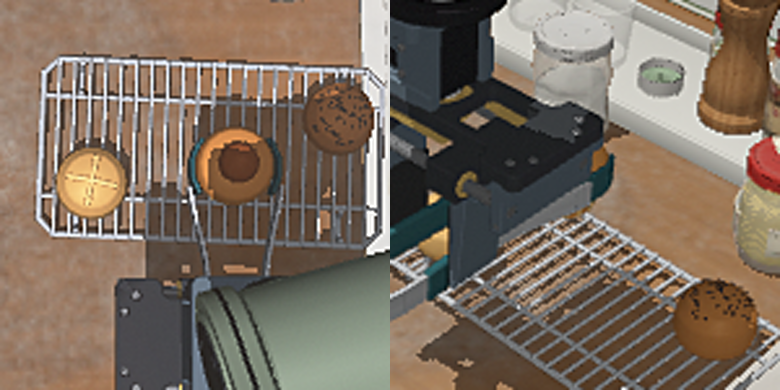

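The brioche is up off the rack, seated upright between the heads at (235,160) in the left half of the picture. The buns are where they were. I'll carry it to the plate, with a yaw of +30 to spare joint 6.

>>> drive_tool --pt "0 0 1 -2 5 3 40" --pt "0 0 3 -8 18 8 40" --pt "0 0 6 -18 38 14 40" --pt "0 0 9 -30 62 19 40" --pt "0 0 12 -42 88 19 40" --pt "0 0 15 -54 114 19 40" --pt "0 0 18 -66 140 19 40" --pt "0 0 21 -76 162 19 40" --pt "0 0 23 -84 178 19 40" --pt "0 0 24 -88 186 19 40"

```text
time_s: 12.3
ee_pos: [395.3, 324.8, 156.4]
ee_rot: [-48.6, 89.9, -114.7]
force: [-0.0, -0.1, -1.9]
gripper_width: 46.7
```

```bash
python3 - <<'E'
from h import *
s=state();print(s["gripper_width"],s["ee_pos"],s["ee_rot"],s["qpos"].round(1))
for c,bx in(("top",(195,250,285,335)),("scene",(150,220,240,285))):
  for b in blobs(c,(100,90,60),(125,255,255),box=bx,z=12,mina=100):print(c,b)
E
```

```text
46.746995312924994 [395.34579692 324.84364154 156.35875978] [ -48.59566876   89.94846544 -114.70897658] [ 38.1  15.3 102.9  -0.   61.9 104.3]
top (1861, array([230.9, 291.7]), array([476.6, 445.6,  12. ]))
top (240, array([259.3, 301.1]), array([457. , 387.8,  12. ]))
scene (327, array([173. , 243.5]), array([463.9, 482.1,  12. ]))
scene (1330, array([202.8, 253.1]), array([485.1, 416.6,  12. ]))
```

```bash
python3 - <<'E'
from h import *
for c,bx in(("top",(195,250,285,335)),("scene",(150,220,240,285))):
  im=cv2.cvtColor(cv2.imread(f'pics/{c}0.png'),cv2.COLOR_BGR2HSV);m=cv2.inRange(im,(100,70,50),(125,255,255))
  k=np.zeros_like(m);k[bx[1]:bx[3],bx[0]:bx[2]]=1;m*=k
  ct=max(cv2.findContours(m,0,2)[0],key=cv2.contourArea);e=cv2.fitEllipse(cv2.convexHull(ct));print(c,e,ray(c,e[0],14))
E
```

```text
top ((237.33900451660156, 291.8636474609375), (62.62684631347656, 63.33247756958008), 33.634315490722656) [476.11832455 432.2213898   14.        ]
scene ((193.9315948486328, 250.38853454589844), (40.19962692260742, 67.55614471435547), 82.54740905761719) [477.19736016 433.2382838   14.        ]
```

>>> drive_tool --pt "0 0 1 -3 8 0.5 40" --pt "0 0 2.5 -8 21 0.5 40" --pt "0 0 4 -13 34 0.5 40" --pt "0 0 5.2 -17 44 0.5 40" --pt "0 0 6 -19 50 0.5 40" --pt "0 0 6 -19.5 51 0.5 40" --pt "0 0 6 -19.5 51 0.5 40" --pt "0 0 6 -19.5 51 0.5 40" --pt "0 0 6 -19.5 51 0.5 40" --pt "0 0 6 -19.5 51 0.5 40"

```text
time_s: 13.65
ee_pos: [376.2, 375.3, 156.8]
ee_rot: [-47.9, 89.9, -108.0]
force: [-0.5, -0.2, -1.5]
gripper_width: 46.5
```

```bash
python3 - <<'E'
from h import *
s=state();print(s["gripper_width"],s["ee_pos"],s["ee_rot"],s["qvel"].round(2),s["force"])
zc=s["ee_pos"][2]+6
a=grab_frame("top")[180:380,180:380];b=grab_frame("scene")[120:320,120:320]
im=np.hstack([cv2.resize(x,None,fx=2,fy=2,interpolation=2) for x in(a,b)])
cv2.imwrite('pics/c6.png',cv2.cvtColor(im,cv2.COLOR_RGB2BGR))
for c in("top","scene"):find(c,"brioche_waist",zc);find(c,"brioche",zc-31)
E
```

```text
46.46311439248846 [376.2081128  375.28825542 156.79430169] [ -47.85937949   89.94383506 -108.04408805] [ 0.06  0.04 -0.11  0.08 -0.06 -0.05] [-0.54644034 -0.18726959 -1.52830475]
top brioche_waist 0.83 [224. 297.] [472.3 431.8 162.8]
top brioche 0.78 [230. 292.] [479.2 426.1 131.8]
scene brioche_waist 0.52 [183. 185.] [474.6 434.9 162.8]
scene brioche 0.57 [185. 199.] [473.9 436.3 131.8]
```

View pics/c6.png

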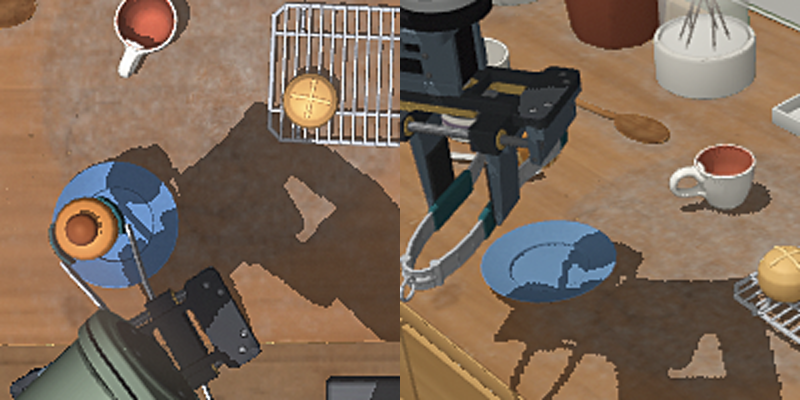

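The brioche is upright in the heads. Its waist measures about (473,433), and the plate centre is (477,433). Its underside is at about z = 132 and everything is at rest, so I'm handing in.

```bash
python3 -c "
from workcell import env
print(env.job_done())"
```

```text
the job is handed in; nothing more can be done
None
```

The brioche is being held upright in the tongs above the blue plate, and I handed the job in at about 14 s of the 35 s allowed. I gripped the tongs by their sleeves, closed the heads on the brioche's waist, lifted it off the rack and carried it over.

- **Position:** the last two camera measurements put the brioche's waist at about (472–475, 432–435). The plate centre is at (477, 433), so it is within about 5 mm of the middle.
- **Height:** the underside is about 132 mm above the worktop, or about 116 mm above the plate's rim. I worked this out from the tool height, not from a direct measurement.
- **Grip:** the opening was steady at 46.5 mm with 40 N set, matching the 46 mm expected with the brioche held. The arm was still.
- **Other things:** the plain bun, plate and cup look unmoved in the last picture. The seeded bun was last seen in place just after the lift. The jar was only in the edge of that view, but nothing went near it.
- **One disagreement:** the top camera's estimate of the brioche's underside was about 7 mm off in y from its waist reading. The scene camera didn't show this, so I took it as network noise.

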